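# Latch the battery cover and hold the recessed reset of a bench logger

## Task

First turn the yellow turnbutton on top of the data logger clockwise as far as it goes, so that it lies across the blue battery cover and secures it. Then lift the orange-handled stylus out of its black stand, put its pin down through the red-rimmed hole in the logger's top and push the recessed reset button down; finish with the gripper still holding the stylus upright and the button held down. Leave the cover in its seat and do not push away or tip the two amber bottles or the tape roll.

Things in the scene. Friction and masses are not known exactly. Their poses are not given: they have to be found in the camera images.
- logger: White and grey bench data logger, fixed to the bench: 180 (x) x 240 (y) x 70 mm high. Origin: centre of its underside; z up, its -x side (black display, three jacks) faces the robot at yaw 0. On its flat grey top (70 mm up): the reset hole in the half at its -y, the blue battery cover and the yellow turnbutton in the half at its +y.
- reset_hole (a point): Centre of the mouth of the round reset hole in the logger's top face, 70 mm above the bench: 15 mm in diameter, vertical, with a flat red rim (27 mm over all, 1.2 mm high) round it. At its bottom stands the red reset button (12 mm across), its top 25 mm below the mouth.
- reset_button (a joint): How far the red reset button is pushed down (m): 0 at rest, 0.006 at its stop. A spring pushes back with 2 N at rest, rising to 5 N fully down; it springs up when let go. It counts as held down beyond 0.0035.
- turn_pivot (a point): Pivot of the yellow turnbutton, at the height of its top, 92.5 mm above the bench. The turnbutton is an upright bar 11 mm wide and 20 mm high (its underside 2.5 mm above the logger's top), which reaches 42 mm to one side of the pivot and 8 mm to the other.
- wing_tip (a point): Middle of the far end of the turnbutton's bar, at its top edge, 42 mm from the pivot.
- turnbutton (a joint): Angle of the turnbutton (rad), growing clockwise seen from above: 0 = its bar points along the logger's +y, beside the cover; 1.571 = its stop, the bar points along the logger's +x, across the near edge of the cover. It begins near 0 (-0.2 to 0.3) and stays where it is left; about 1.5 N at the bar's end turns it.
- bay_cover: Loose blue cover plate 118 x 80 x 8 mm, lying in its shallow seat flush with the logger's top. Origin: centre of its underside. Nothing needs to be done to it.
- stylus: Stylus, 120 mm long, about 35 g, standing upright in its stand. Origin: the lower end of the pin (the tip); z points up along it to the handle. Steel pin 6 mm in diameter over the lowest 50 mm, then a round orange handle 15 mm in diameter from 50 to 120 mm (the top 8 mm tapers).
- stand: Black block 56 x 56 x 55 mm, fixed to the bench, to the right or the left of the logger. Origin: centre of its underside. The stylus pin stands in its 10 mm vertical through hole, the handle resting on its top, so that the tip is 5 mm above the bench.
- amber_bottle: Amber bottle with a black cap, 48 mm in diameter, 103 mm high, loose, at the other side of the logger from the stand. Origin: centre of its underside, z up. Leave it alone.
- small_bottle: Small amber bottle with a white cap, 30 mm in diameter, 60 mm high, loose, to the right of the logger and farther from the robot. Origin: centre of its underside, z up. Leave it alone.
- tape: Roll of yellow tape lying flat, 95 mm in diameter, 19 mm high, loose, to the left of the logger and farther from the robot. Origin: centre of its underside. Leave it alone.

How it is judged:
By the outcome, as a careful person would: the job done as asked, in the order asked, and still so for the second after the job is handed in, while the arm keeps its last pose, push and grip.
It also fails if it takes over 54 s, if anything falls off the work surface, if the arm or the gripper's body presses on something with over 40 N, if the wrist force passes 120 N, or if a joint passes its speed limit or range.

## Robot

A 7-joint arm with a two-finger parallel gripper is mounted at the origin on a cart in front of the work surface, level with it; the furniture and walls round the work are solid. World frame = base frame: x ahead of the robot, y to its left, z up, the work surface at z = 0. Lengths are in m, angles in rad, forces in N, time in s.
With the tool pointing down it reaches from about 0.4 to 0.9 m from the base axis. Payload 5.6 kg.
Tool frame: the origin (TCP) lies at the very end of the fingers, on their centre line; the grasp point (between the pads) lies 19 mm behind it; y points along the fingers, x is the direction in which the jaws open and shut, and the axes are right-handed (so a half turn about y gives the same grasp; the last joint's range is limited). The gripper opens to 92 mm and grips with 3 to 60 N. Pads are 20 mm wide; open, the fingers measure 128 mm over their backs; the gripper's body (75 mm by 189 mm) begins 69 mm behind the grasp point.
Start: joints at [1.115, 0.468, -0.012, 1.603, 0.006, 1.071, -0.056], TCP at [0.261, -0.595, 0.179] pointing down, gripper open.
Joint ranges: [-2.53, 2.53], [-0.31, 2.02], [-1.57, 1.55], [0.28, 2.44], [-1.29, 4.43], [0.15, 1.84], [-2.92, 2.92]. Speed limits (rad/s): [2.57, 2.57, 3.14, 3.14, 3.14, 3.14, 3.14].

## Interface

Orientations are given as a unit quaternion [w, x, y, z].
In Python, from plant import * gives the robot as it stands.
- The arm moves only by the tool servo_tool, never from a script. Its argument "targets" is one flat list of numbers, 7 for each row, row after row: the turn, a rotation vector about the tool's x, y, z in degrees, then the shift along the tool's x, y, z in cm, then the opening in per cent of the stroke, from 0 (shut) to 100 (fully open). A call has 1 to 12 rows; each row is the pose to reach, as a shift and turn from the pose commanded when the call began, along the tool's axes at that moment; what a row does not reach only later rows make up. A row lasts 1/10 s, in which the tool goes at most 50 mm and 8.59 degrees, less where a joint would pass 70% of its speed; a pose out of reach is approached as far as the arm can. A call with a gripper value outside its range is refused whole. The fingers move at their own pace and stop on an object; the grip force is fixed at half the most. Time passes only in rows, so rows that repeat a pose let the fingers close. It gives the time, the measured TCP pose, the force and the opening at its end, in the units of the state.
- sense(): the state, without advancing time (a new reading comes with each control period).
- snapshot(name): name is "scene" or "side" or "wrist"; returns a dict with "pixels" (400x640x3 uint8, red, green, blue), "fovy" (degrees; the focal length in pixels is half the picture's height over the tangent of half this angle, whatever the lens; pixels are square), "cx", "cy" (the principal point, pixels), "R" (3x3) and "t" (3): a world point X has camera coordinates R X + t; the wrist camera has in their place "hand_eye" (4x4, takes a point from camera to tool coordinates, whose origin is the TCP and whose axes are the tool frame's). Camera axes: x right, y down, z forward; pixel columns grow to the right and rows downward; lengths in m; the calibration is good to about 2 mm. A picture is of the moment at which its call begins: read the wrist's pose just before it. There is no depth.
- close_job(): hands the job in, once; it reports no verdict.
The state is a dict: "t": time; "joint_pos": joint angles; "qvel": joint speeds; "effort": joint torques, N m; "ee_pos": TCP position; "tcp_rot": TCP orientation; "wrist_force": force on the tool from outside, world axes, zero at the start; "ft_torque": the same for the moment, N m; "opening": finger opening in m.
Only numpy, scipy, OpenCV 4.12 (cv2) and the standard library are available. Lean on these libraries where they do the work, as an engineer would, in place of code of your own. Each camera call takes 0.05 s, during which the arm holds its last target.

## Working session

There is one attempt and no reset: what is moved stays moved. The work goes in short steps, Python scripts to look and compute and a tool call to move; the robot and the scene stay as the last step left them, time stands still between calls to the robot, and variables do not carry over. Pictures are saved under pics/ and viewed, and the job is handed in when it is done.

Besides the shell and the picture viewer there is one more tool, called after ">>>" as name(argument=value, ...) on one line, values as JSON. servo_tool: Moves the arm, as the interface text tells. Its arguments: {"type":"object","properties":{"targets":{"type":"array"}},"required":["targets"]}

```bash
ls; mkdir -p pics
python3 - <<'E'
from plant import *
import cv2
s=sense(); print({k:s[k] for k in ('t','ee_pos','tcp_rot','opening','wrist_force')})
for n in ("scene","side","wrist"):
    d=snapshot(n); cv2.imwrite(f"pics/{n}0.png",d["pixels"][:,:,::-1]); print(n,d["fovy"],d["cx"],d["cy"],d.get("R"),d.get("t"),d.get("hand_eye"))
E
```

```text
pics
{'t': 0.0, 'ee_pos': array([ 0.26039078, -0.59485946,  0.17823429]), 'tcp_rot': array([ 0.59212881, -0.59153922,  0.38750544, -0.38639923]), 'opening': 0.09199704077870127, 'wrist_force': array([0.92411294, 0.56997332, 0.52718834])}
scene 56.70326257885931 317.84604161477074 202.93723147288236 [[-0.44416416 -0.89589148 -0.00983128]
 [-0.57330787  0.29263219 -0.76530026]
 [ 0.68850293 -0.3342826  -0.64359837]] [0.23099788 0.37866445 0.50307925] None
side 44.863024517876426 321.50095692445313 209.85541982126293 [[ 0.73543245  0.67716216  0.02430066]
 [ 0.3270325  -0.32330753 -0.88798761]
 [-0.59345502  0.66100201 -0.45922488]] [-0.40364015 -0.11646338  1.42686158] None
wrist 62.65592005419675 328.49703606750387 200.87667741909573 None None [[ 9.99999799e-01  6.31297553e-04 -5.14846283e-05 -1.40429993e-04]
 [ 2.23499101e-04 -2.75636818e-01  9.61261824e-01 -2.06095516e-01]
 [ 5.92651178e-04 -9.61261643e-01 -2.75636903e-01  7.86376110e-02]
 [ 0.00000000e+00  0.00000000e+00  0.00000000e+00  1.00000000e+00]]
```

View pics/scene0.png

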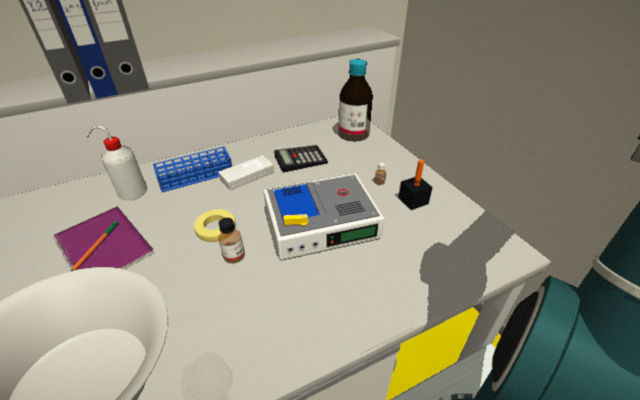

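View pics/side0.png

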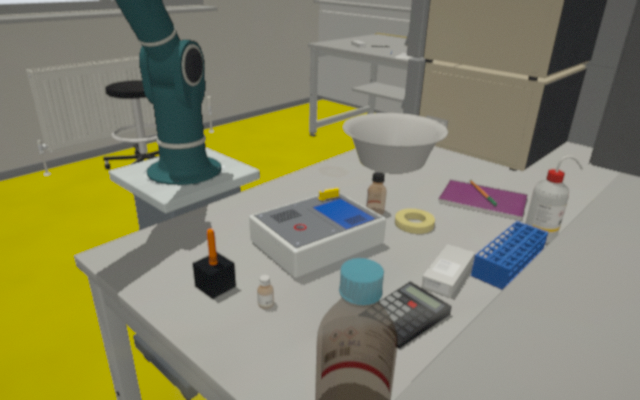

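View pics/wrist0.png

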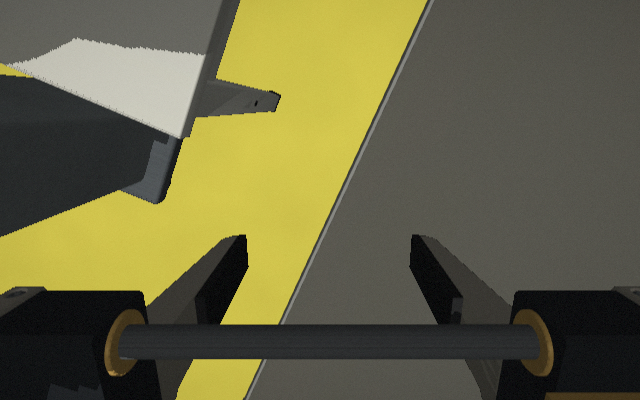

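Scene shows the logger around (323,215), the turnbutton at (295,219), the red rim at (342,192), the stylus at (419,172) in its stand at (415,193), the amber bottle at (232,240) and the small bottle at (380,173). Next I measure these with colour masks.

```bash
cat > h.py <<'E'
from plant import *
import cv2, numpy as np
from scipy.spatial.transform import Rotation as Ro
def f(d): return 200/np.tan(np.radians(d["fovy"]/2))
def ee():
    s=sense(); q=np.array(s["tcp_rot"]); return s,np.array(s["ee_pos"]),Ro.from_quat(q[[1,2,3,0]]).as_matrix()
def cam(n):
    s,p,R=ee(); d=snapshot(n)
    if n=="wrist":
        H=np.array(d["hand_eye"]); Rc=R@H[:3,:3]; c=p+R@H[:3,3]
    else:
        Rc=np.array(d["R"]).T; c=-Rc@np.array(d["t"])
    d["Rc"]=Rc; d["c"]=c; return d
def ray(d,uv):
    v=np.array([(uv[0]-d["cx"])/f(d),(uv[1]-d["cy"])/f(d),1.]); v=d["Rc"]@v; return d["c"],v/np.linalg.norm(v)
def plane(d,uv,z):
    c,v=ray(d,uv); return c+v*(z-c[2])/v[2]
def two(d1,a,d2,b):
    c1,v1=ray(d1,a);c2,v2=ray(d2,b)
    s=np.linalg.lstsq(np.c_[v1,-v2],c2-c1,rcond=None)[0]
    p,q=c1+s[0]*v1,c2+s[1]*v2; return (p+q)/2,np.linalg.norm(p-q)
def proj(d,X):
    x=d["Rc"].T@(np.array(X)-d["c"]); return np.array([d["cx"]+f(d)*x[0]/x[2],d["cy"]+f(d)*x[1]/x[2]])
def blobs(d,lo,hi,box=None,minA=15):
    hsv=cv2.cvtColor(d["pixels"],cv2.COLOR_RGB2HSV); m=cv2.inRange(hsv,np.array(lo),np.array(hi))
    if box: k=np.zeros_like(m);k[box[1]:box[3],box[0]:box[2]]=255;m&=k
    cs,_=cv2.findContours(m,cv2.RETR_EXTERNAL,cv2.CHAIN_APPROX_NONE)
    return [(cv2.contourArea(c),c) for c in sorted(cs,key=cv2.contourArea,reverse=True) if cv2.contourArea(c)>=minA]
def save(d,n,box=None,k=1):
    im=d["pixels"][:,:,::-1]
    if box: im=im[box[1]:box[3],box[0]:box[2]]
    cv2.imwrite(f"pics/{n}.png",cv2.resize(im,None,fx=k,fy=k,interpolation=cv2.INTER_CUBIC))
E
python3 - <<'E'
from h import *
a=cam("scene");b=cam("side")
save(a,"sceneZ",(250,150,450,270),4); save(b,"sideZ",(180,170,400,320),3.6)
def show(n,d,lo,hi,box,mA=15):
    for A,c in blobs(d,lo,hi,box,mA)[:3]:
        r=cv2.minAreaRect(c); print(n,A,np.round(r[0],1),np.round(r[1],1),np.round(cv2.boxPoints(r),1).tolist())
B1=(250,150,450,270);B2=(180,170,400,320)
for n,d,B in(("scene",a,B1),("side",b,B2)):
    show(n+" yellow",d,(22,150,120),(35,255,255),B)
    show(n+" orange",d,(5,150,100),(18,255,255),B)
    show(n+" blue",d,(105,150,60),(130,255,255),B)
    show(n+" red",d,(170,100,60),(180,255,255),B,3); show(n+" red2",d,(0,100,60),(4,255,255),B,3)
E
```

```text
scene yellow 190.5 [295.5 220. ] [10. 23.] [[284.0, 215.0], [307.0, 215.0], [307.0, 225.0], [284.0, 225.0]]
scene orange 104.5 [418.7 172.1] [ 5.3 26.7] [[413.5, 184.6999969482422], [418.70001220703125, 158.5], [423.8999938964844, 159.60000610351562], [418.70001220703125, 185.6999969482422]]
scene blue 930.5 [296.  202.1] [32.8 38.8] [[273.79998779296875, 189.8000030517578], [311.79998779296875, 182.1999969482422], [318.29998779296875, 214.3000030517578], [280.20001220703125, 222.0]]
scene red2 58.0 [342.5 191.5] [ 7. 11.] [[337.0, 188.0], [348.0, 188.0], [348.0, 195.0], [337.0, 195.0]]
scene red2 15.0 [294.4 154.8] [4.5 4.5] [[291.3999938964844, 153.8000030517578], [295.3999938964844, 151.8000030517578], [297.3999938964844, 155.8000030517578], [293.3999938964844, 157.8000030517578]]
side yellow 318.5 [266.1 174.4] [13.2 59.1] [[236.10000610351562, 178.6999969482422], [291.3999938964844, 157.8000030517578], [296.0, 170.10000610351562], [240.8000030517578, 191.0]]
side yellow 145.0 [328.4 193.8] [ 9.  20.9] [[317.20001220703125, 191.89999389648438], [337.5, 186.89999389648438], [339.6000061035156, 195.60000610351562], [319.3999938964844, 200.60000610351562]]
side orange 201.0 [211.6 246.5] [35.4  7.7] [[206.3000030517578, 229.10000610351562], [214.0, 228.5], [216.89999389648438, 263.79998779296875], [209.1999969482422, 264.3999938964844]]
side blue 620.5 [342.1 212.3] [51.8 21.7] [[314.3999938964844, 208.10000610351562], [325.70001220703125, 189.60000610351562], [369.8999938964844, 216.60000610351562], [358.6000061035156, 235.10000610351562]]
side red2 3.0 [296.5 228.1] [6.6 3. ] [[293.0, 227.1999969482422], [294.8999938964844, 224.89999389648438], [300.0, 229.0], [298.1000061035156, 231.3000030517578]]
```

View pics/sceneZ.png

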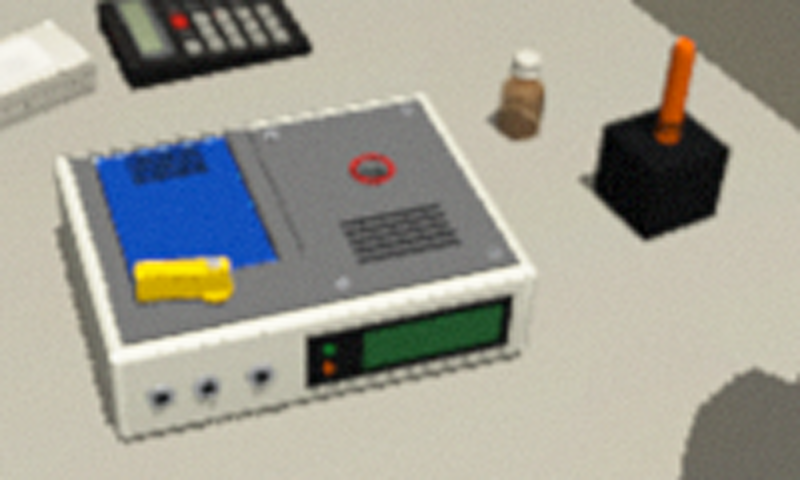

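View pics/sideZ.png

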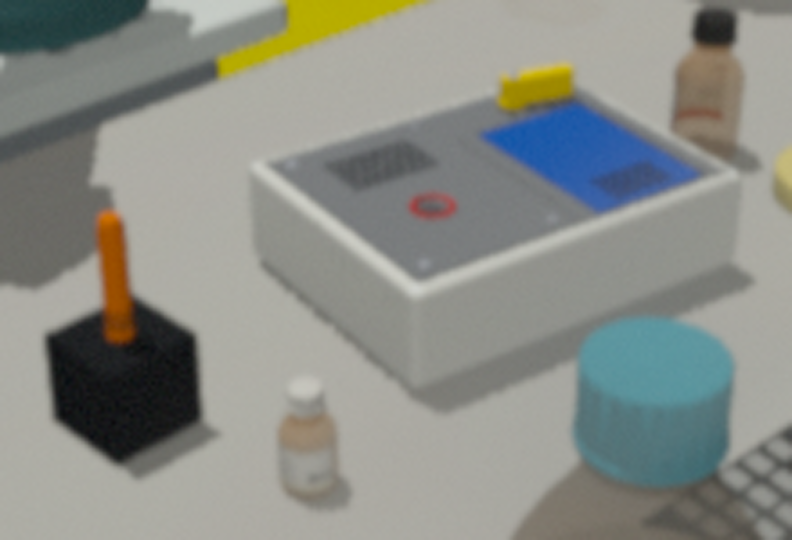

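Zooms: in the scene picture the logger's top corners are about (279.5,237.5), (383,218), (356,174) and (264.5,189.5), and the rim is at (343,192). In the side picture the rim is at (300,227) and the stylus top at (211,229).

Run:
```python
from h import *
np.set_printoptions(precision=4,suppress=True)
a=cam("scene");b=cam("side")
C=[plane(a,p,.07) for p in [(279.5,237.5),(383.2,218),(356.2,173.7),(264.5,189.5)]]
for c in C: print("corner",c)
for i in range(4): v=C[(i+1)%4]-C[i]; print(np.linalg.norm(v),np.degrees(np.arctan2(v[1],v[0])))
print("ctr",np.mean(C,0))
print("hole",plane(a,(342.8,191.8),.0712),plane(b,(300.3,227.2),.0712),two(a,(342.8,191.8),b,(300.3,227.2)))
print("sty top",two(a,(421,160),b,(210.9,229.5)),"base",two(a,(417.2,184.5),b,(213,264.2)))
print("sty mid",two(a,(418.7,172.1),b,(211.6,246.5)))
print("bar a ends z=.0925",plane(a,(284,217),.0925),plane(a,(307,216),.0925))
print("bar b ends", plane(b,(319,193),.0925),plane(b,(338.5,189.5),.0925))
print("amber",plane(a,(232,262),0),"cap",plane(a,(227,222),.1),"small",plane(a,(380,184),0))
```

```text
corner [0.494  0.1005 0.07  ]
corner [ 0.4469 -0.1233  0.07  ]
corner [ 0.6159 -0.1562  0.07  ]
corner [0.6602 0.0725 0.07  ]
0.22867339502138667 -101.87772479719476
0.172141340854613 -11.006908821008574
0.23291069202881715 79.02586106111025
0.168586670514436 170.4422943686424
ctr [ 0.5542 -0.0266  0.07  ]
hole [ 0.5658 -0.0893  0.0712] [ 0.5698 -0.0897  0.0712] (array([ 0.568 , -0.0894,  0.07  ]), np.float64(0.0021907049805422385))
sty top (array([ 0.5291, -0.2781,  0.1252]), np.float64(0.0017201342112705064)) base (array([ 0.5286, -0.2808,  0.0517]), np.float64(0.002681655214023038))
sty mid (array([ 0.529 , -0.2793,  0.0898]), np.float64(0.0006030849986022154))
bar a ends z=.0925 [0.5244 0.0763 0.0925] [0.5053 0.0318 0.0925]
bar b ends [0.5153 0.0248 0.0925] [0.5339 0.0706 0.0925]
amber [0.5381 0.1996 0.    ] cap [0.5554 0.1888 0.1   ] small [ 0.6269 -0.2432  0.    ]
```

```bash
cat >> h.py <<'E'
np.set_printoptions(precision=4,suppress=True)
def Rdown(yaw):
    "tool y down, tool x (jaw axis) at world angle yaw deg"
    x=np.array([np.cos(np.radians(yaw)),np.sin(np.radians(yaw)),0]); y=np.array([0,0,-1.]); return np.c_[x,y,np.cross(x,y)]
def go(p,yaw):
    s,e,R=ee(); rv=Ro.from_matrix(R.T@Rdown(yaw)).as_rotvec(degrees=True); d=R.T@(np.array(p)-e)*100
    print("turn",np.round(rv,2),"shift cm",np.round(d,2))
E
python3 - <<'E'
from h import *
s,p,R=ee(); print(R, np.degrees(np.arctan2(R[1,0],R[0,0])))
for y in (-11,-101,79,24): print(y); go((.49,.0,.25),y)
E
```

```text
[[ 0.4011 -0.0002  0.916 ]
 [-0.916   0.0003  0.4011]
 [-0.0004 -1.     -0.0001]] -66.35256317800861
-11
turn [ -0.01 -55.35  -0.02] shift cm [-45.33  -7.09  44.89]
-101
turn [ 0.01 34.65 -0.02] shift cm [-45.33  -7.09  44.89]
79
turn [  -0.03 -145.35   -0.01] shift cm [-45.33  -7.09  44.89]
24
turn [ -0.01 -90.35  -0.02] shift cm [-45.33  -7.09  44.89]
```

>>> servo_tool(targets=[0, -8, 0, -4, -2, 4, 100, 0, -16, 0, -8, -4, 8, 100, 0, -24, 0, -12, -7, 12, 100, 0, -32, 0, -16, -7, 16, 100, 0, -40, 0, -20, -7, 20, 80, 0, -48, 0, -24, -7, 24, 60, 0, -56, 0, -28, -7, 28, 40, 0, -64, 0, -32, -7, 32, 20, 0, -72, 0, -36, -7, 36, 0, 0, -80, 0, -41, -7, 40, 0, 0, -88, 0, -45, -7, 44, 0, 0, -90, 0, -49, -7, 46, 0])

```text
t: 1.55
ee_pos: [0.4656, -0.0423, 0.2495]
tcp_rot: [-0.692, 0.692, 0.146, -0.146]
wrist_force: [1.1, 0.5, -0.0]
opening: 0.0299
```

>>> servo_tool(targets=[0, -2, 0, 0, 0, 0, 0, 0, -2, 0, 0, 0, 0, 0, 0, -2, 0, 0, 0, 0, 0])

```text
t: 1.85
ee_pos: [0.4648, -0.0449, 0.249]
tcp_rot: [-0.689, 0.69, 0.156, -0.156]
wrist_force: [0.4, -0.6, -0.5]
opening: 0.0059
```

Run:
```python
from h import *
s,p,R=ee(); print(s["t"],p,np.degrees(np.arctan2(R[1,0],R[0,0])),s["joint_pos"],s["opening"])
d=cam("wrist"); save(d,"w1")
for n,lo,hi in(("yel",(22,150,100),(35,255,255)),("red",(0,120,60),(5,255,255)),("red2",(170,120,60),(180,255,255)),("org",(6,150,100),(18,255,255))):
    for A,c in blobs(d,lo,hi,None,30)[:3]:
        r=cv2.minAreaRect(c); print(n,A,np.round(r[0],1),np.round(r[1],1),np.round(cv2.boxPoints(r),1).tolist())
```

```text
1.85 [ 0.4648 -0.0449  0.249 ] 25.529260438230285 [ 0.5904  0.1321 -0.6094  1.9182  0.0846  1.1165  0.3935] 0.005857368571368852
yel 12138.5 [ 69.4 140. ] [154.1 131.2] [[-24.200000762939453, 178.6999969482422], [16.200000762939453, 53.79999923706055], [162.89999389648438, 101.30000305175781], [122.5, 226.1999969482422]]
yel 597.0 [410.3 116.2] [16.4 51.1] [[385.8999938964844, 127.5], [423.3999938964844, 92.80000305175781], [434.6000061035156, 104.80000305175781], [397.1000061035156, 139.60000610351562]]
red 292.5 [386.8 240.8] [19.1 19.8] [[373.0, 241.0], [387.0, 227.0], [400.5, 240.5], [386.5, 254.5]]
red 61.5 [544.3 296.3] [10.3  7.5] [[537.9000244140625, 296.6000061035156], [542.0999755859375, 290.3999938964844], [550.5999755859375, 296.1000061035156], [546.5, 302.29998779296875]]
```

View pics/w1.png

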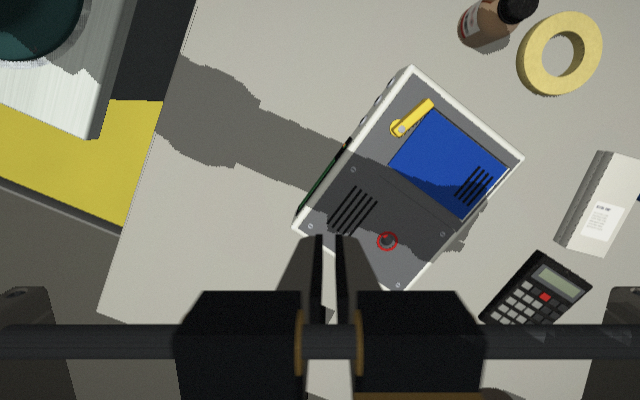

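The wrist view shows the whole logger: bar from about (396,130) (pivot disc) to (432,101), rim at (387,241), top corners (412,65), (524,158) and (293,228).

Run:
```python
from h import *
d=cam("wrist"); save(d,"w1z",(370,60,450,150),6.6)
C=[plane(d,p,.07) for p in [(293,228),(412,65),(524,158)]]
for c in C: print("corner",c)
for i in range(2): v=C[i+1]-C[i]; print(np.linalg.norm(v),np.degrees(np.arctan2(v[1],v[0])))
print("hole",plane(d,(386.8,240.8),.0712))
```

```text
corner [ 0.4548 -0.1252  0.07  ]
corner [0.4954 0.104  0.07  ]
corner [0.6645 0.0721 0.07  ]
0.23277819412282996 79.96034852387281
0.17213378635935295 -10.691621306512129
hole [ 0.5683 -0.0896  0.0712]
```

View pics/w1z.png

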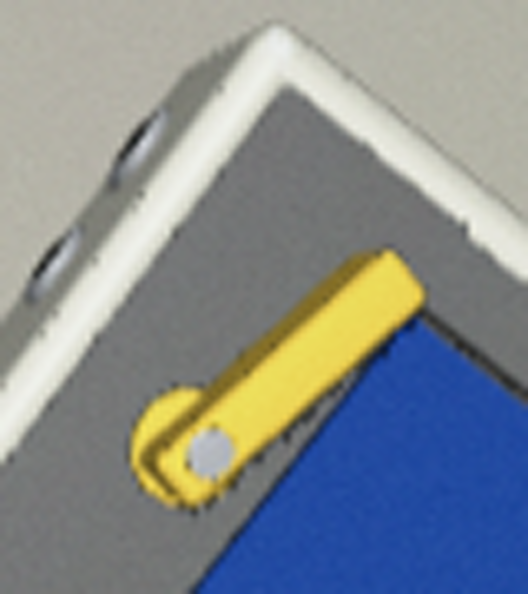

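Zoom: pivot screw at full-image (402.0,128.6), tip top-edge middle at about (431.7,101.7).

Run:
```python
from h import *
d=cam("wrist")
P=plane(d,(402,128.6),.0925);T=plane(d,(431.7,101.7),.0925);v=T-P
bd=np.degrees(np.arctan2(v[1],v[0]))
print(P,T,np.linalg.norm(v),bd,"joint",np.radians(79.5-bd))
P=P[:2]
# pusher: contact 32mm along bar, tool centre offset 5.5+10+gap on the +90deg side
def tool(b,r,g): 
    a=np.radians(b); return P+r*np.array([np.cos(a),np.sin(a)])+(.0155+g)*np.array([-np.sin(a),np.cos(a)])
p0=tool(bd,.030,.015); print("approach",p0)
go((*p0,.15),bd)
```

```text
[0.5134 0.039  0.0925] [0.5282 0.0769 0.0925] 0.04066866253615716 68.6654864535466 joint 0.18909793423753932
approach [0.4959 0.078 ]
turn [  0.   -43.18  -0.02] shift cm [8.12 9.9  9.79]
```

>>> servo_tool(targets=[0, -8, 0, 2, 0, 2, 0, 0, -16, 0, 4, 2, 4, 0, 0, -24, 0, 6, 4, 6, 0, 0, -32, 0, 8.1, 6, 8, 0, 0, -40, 0, 8.1, 8, 9.8, 0, 0, -43.2, 0, 8.1, 9.9, 9.8, 0, 0, -43.2, 0, 8.1, 9.9, 9.8, 0, 0, -43.2, 0, 8.1, 9.9, 9.8, 0])

```text
t: 2.8
ee_pos: [0.4959, 0.0785, 0.1503]
tcp_rot: [0.584, -0.584, -0.399, 0.399]
wrist_force: [-0.1, -0.7, 0.2]
opening: 0.0003
```

Run:
```python
from h import *
s,p,R=ee(); print(s["t"],p,np.degrees(np.arctan2(R[1,0],R[0,0])),s["joint_pos"],s["opening"])
d=cam("wrist"); save(d,"w2")
go((.4959,.078,.08),68.7)
```

```text
2.8 [0.4959 0.0785 0.1503] 68.65607267728736 [ 0.4051  0.3604 -0.7518  1.9497  0.3015  0.9457  0.7045] 0.0003227944500296336
turn [ 0.06 -0.04  0.01] shift cm [-0.07  7.09  0.03]
```

View pics/w2.png

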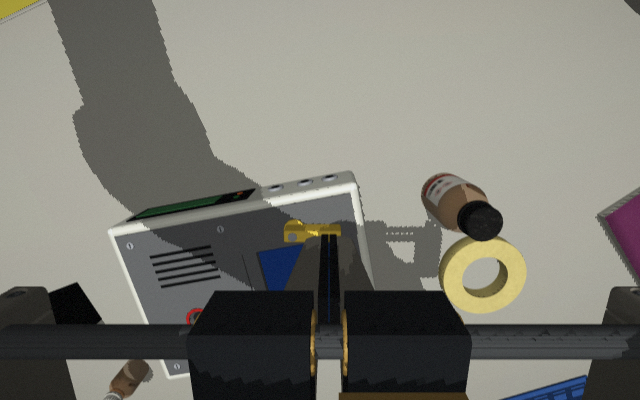

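The view shows the bar just ahead of the fingertip at (315,232), with the amber bottle clear to the right at (480,220). Lowering next.

>>> servo_tool(targets=[0, 0, 0, 0, 3, 0, 0, 0, 0, 0, 0, 6, 0, 0, 0, 0, 0, -0.1, 7.1, 0, 0, 0, 0, 0, -0.1, 7.1, 0, 0])

```text
t: 3.25
ee_pos: [0.4949, 0.0777, 0.0787]
tcp_rot: [0.584, -0.583, -0.399, 0.4]
wrist_force: [0.2, -0.2, 0.0]
opening: 0.0004
```

Run:
```python
from h import *
s,e,R=ee(); print(s["t"],e,s["wrist_force"])
P=np.array([.5134,.039])
def tool(b,r,g): 
    a=np.radians(b); return P+r*np.array([np.cos(a),np.sin(a)])+(.0155+g)*np.array([-np.sin(a),np.cos(a)])
for b,g in [(68.7,.005),(68.7,0),(62,0),(54,0),(46,0),(38,0),(30,0),(22,0),(14,0),(6,0),(-2,0),(-8,0),(-11,0),(-12,-.001)]:
    print(b); go((*tool(b,.030,g),.08),b)
```

```text
3.25 [0.4949 0.0777 0.0787] [ 0.2076 -0.2342  0.0491]
68.7
turn [-0.08  0.06 -0.06] shift cm [ 0.07 -0.13 -1.08]
68.7
turn [-0.08  0.06 -0.06] shift cm [ 0.07 -0.13 -1.58]
62
turn [-0.07  6.76 -0.06] shift cm [ 0.23 -0.13 -1.94]
54
turn [-0.07 14.76 -0.07] shift cm [ 0.36 -0.13 -2.39]
46
turn [-0.06 22.76 -0.07] shift cm [ 0.43 -0.13 -2.86]
38
turn [-0.06 30.76 -0.08] shift cm [ 0.44 -0.13 -3.33]
30
turn [-0.05 38.76 -0.08] shift cm [ 0.37 -0.13 -3.8 ]
22
turn [-0.05 46.76 -0.08] shift cm [ 0.25 -0.13 -4.25]
14
turn [-0.04 54.76 -0.09] shift cm [ 0.06 -0.13 -4.69]
6
turn [-0.04 62.76 -0.09] shift cm [-0.18 -0.13 -5.09]
-2
turn [-0.03 70.76 -0.1 ] shift cm [-0.48 -0.13 -5.45]
-8
turn [-0.03 76.76 -0.1 ] shift cm [-0.74 -0.13 -5.69]
-11
turn [-0.02 79.76 -0.1 ] shift cm [-0.88 -0.13 -5.81]
-12
turn [-0.02 80.76 -0.1 ] shift cm [-1.02 -0.13 -5.86]
```

>>> servo_tool(targets=[0, 0, 0, 0.1, -0.1, -1.1, 0, 0, 0, 0, 0.1, -0.1, -1.6, 0, 0, 6.8, 0, 0.2, -0.1, -1.9, 0, 0, 14.8, 0, 0.4, -0.1, -2.4, 0, 0, 22.8, 0, 0.4, -0.1, -2.9, 0, 0, 30.8, 0, 0.4, -0.1, -3.3, 0, 0, 38.8, 0, 0.4, -0.1, -3.8, 0, 0, 38.8, 0, 0.4, -0.1, -3.8, 0])

```text
t: 4.05
ee_pos: [0.5341, 0.0681, 0.0814]
tcp_rot: [-0.683, 0.683, 0.184, -0.182]
wrist_force: [-0.8, 0.7, -0.1]
opening: 0.0007
```

Run:
```python
from h import *
s,e,R=ee(); print(s["t"],e,s["wrist_force"],s["joint_pos"])
d=cam("wrist"); save(d,"w3",(220,100,460,280),3.3)
P=np.array([.5134,.039])
def tool(b,r,g): 
    a=np.radians(b); return P+r*np.array([np.cos(a),np.sin(a)])+(.0155+g)*np.array([-np.sin(a),np.cos(a)])
for b,g in [(30,0),(22,0),(14,0),(6,0),(-2,0),(-8,0),(-11,0),(-12,-.001),(-12,-.003)]:
    print(b); go((*tool(b,.030,g),.08),b)
```

```text
4.05 [0.5341 0.0681 0.0814] [-0.7795  0.6908 -0.0867] [ 0.2239  0.4683 -0.5151  1.933   0.3116  0.8157  0.0624]
30
turn [0.07 0.18 0.1 ] shift cm [-0.2   0.11  0.01]
22
turn [0.06 8.18 0.11] shift cm [-0.02  0.11 -0.43]
14
turn [ 0.05 16.18  0.11] shift cm [ 0.11  0.12 -0.88]
6
turn [ 0.04 24.18  0.12] shift cm [ 0.16  0.12 -1.35]
-2
turn [ 0.04 32.18  0.12] shift cm [ 0.16  0.12 -1.82]
-8
turn [ 0.03 38.18  0.12] shift cm [ 0.11  0.12 -2.17]
-11
turn [ 0.03 41.18  0.12] shift cm [ 0.07  0.12 -2.34]
-12
turn [ 0.03 42.18  0.12] shift cm [-0.01  0.12 -2.48]
-12
turn [ 0.03 42.18  0.12] shift cm [-0.14  0.12 -2.62]
```

View pics/w3.png

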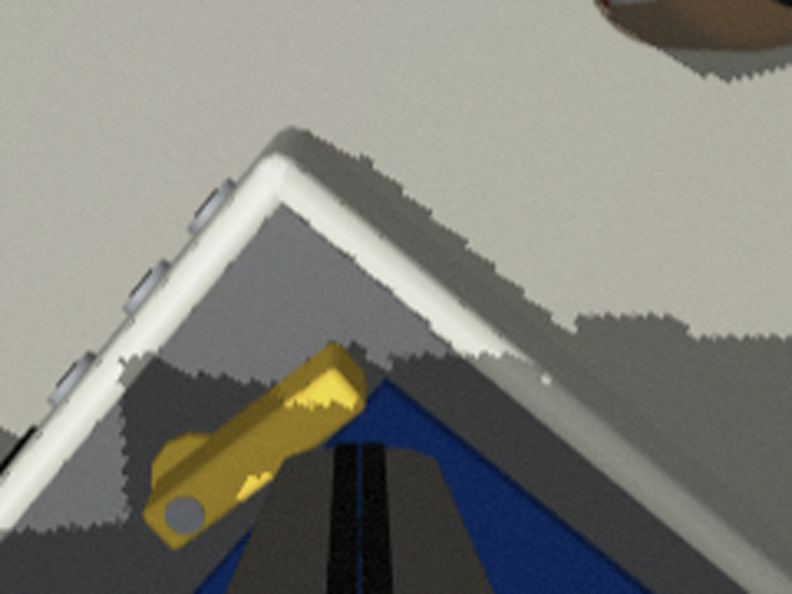

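Run:
```python
from h import *
s,e,R=ee(); d=cam("wrist")
print("TCP px",proj(d,e), "grasp",proj(d,e-R[:,1]*.019),"z+-10",proj(d,e+R[:,2]*.01),proj(d,e-R[:,2]*.01))
P=plane(d,(220+184/3.3,100+515/3.3),.0925);T=plane(d,(220+345/3.3,100+388/3.3),.0925)
v=T-P; print(P,T,np.linalg.norm(v),np.degrees(np.arctan2(v[1],v[0])))
print(d["c"],d["Rc"])
save(d,"w3f")
b=cam("scene");save(b,"s3",(240,130,440,270),4)
print(proj(b,e),proj(b,[.5134,.039,.0925]),proj(b,[.5282,.0769,.0925]))
b=cam("side");save(b,"d3",(280,130,440,250),4.5)
```

```text
TCP px [327.3221 228.0488] grasp [327.2495 239.0839] z+-10 [327.3161 213.8387] [327.328  241.9056]
[0.5121 0.0386 0.0925] [0.5262 0.0773 0.0925] 0.04118598020647412 69.90698696956578
[0.4941 0.1363 0.2871] [[ 0.8642  0.4827  0.1421]
 [ 0.5032 -0.8306 -0.2386]
 [ 0.0029  0.2777 -0.9607]]
[286.1548 217.2807] [302.2992 214.7329] [283.029  216.0062]
```

View pics/s3.png

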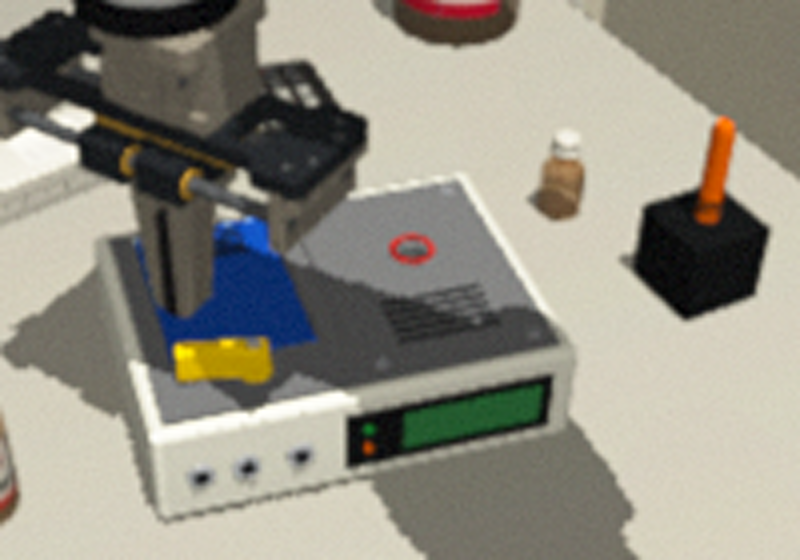

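View pics/d3.png

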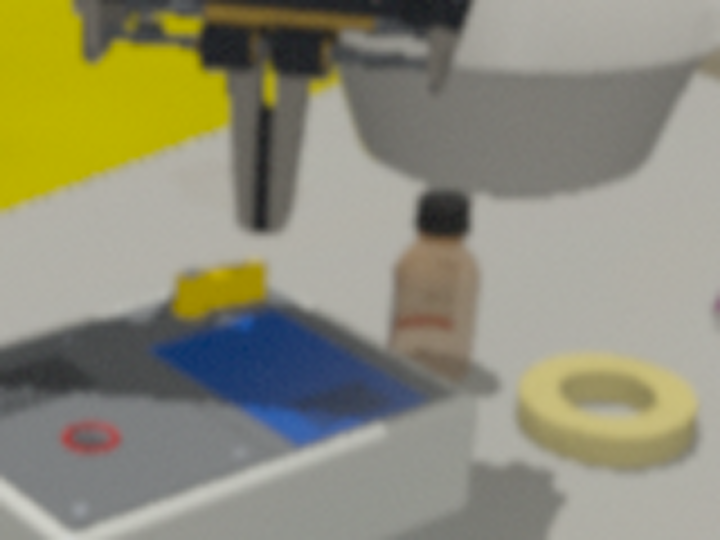

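The side view shows the closed fingertips hanging above the bar rather than beside it, at about (338,181). The scene view puts them at about (285,209.5). Next I triangulate them against the reported TCP.

Run:
```python
from h import *
s,e,R=ee(); a=cam("scene");b=cam("side"); w=cam("wrist")
print("sensed",e)
print("tip two-view",two(a,(285,209.5),b,(338.2,181.2)))
print("TCP expect px scene/side",proj(a,e),proj(b,e))
# bar check in side view
print("bar in side", proj(b,[.513,.039,.0925]),proj(b,[.528,.077,.0925]), "bar scene",proj(a,[.513,.039,.0925]),proj(a,[.528,.077,.0925]))
save(a,"s3z",(265,170,320,230),10)
```

```text
sensed [0.5323 0.0686 0.0805]
tip two-view (array([0.5281, 0.0728, 0.1101]), np.float64(0.0033638047012064173))
TCP expect px scene/side [286.3136 217.8582] [337.1609 194.2711]
bar in side [322.506  190.8203] [338.3669 187.9085] bar scene [302.3777 214.8455] [283.021  216.0773]
```

View pics/s3z.png

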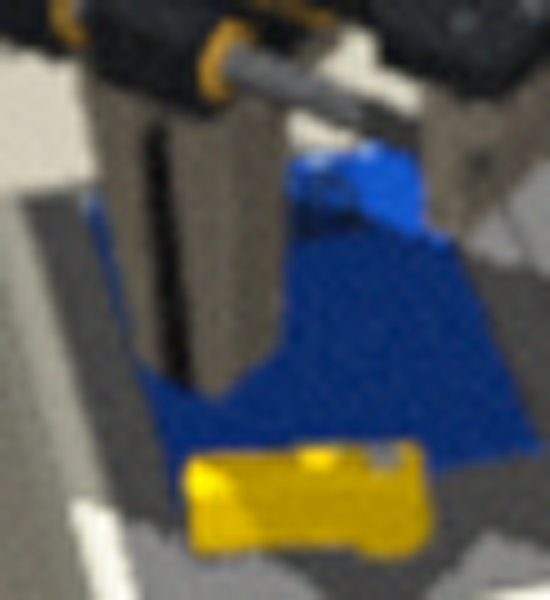

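View pics/w3f.png

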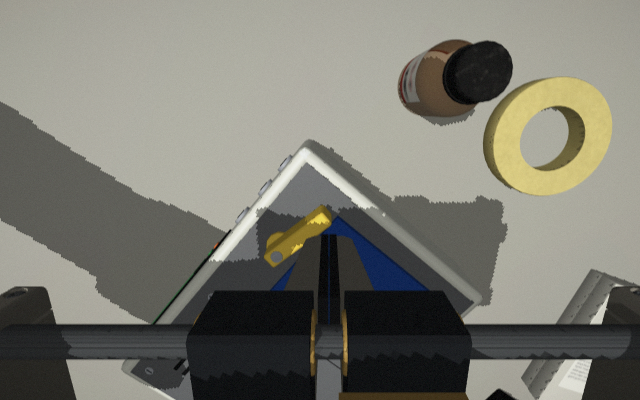

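Finding: the real finger ends sit about 28–30 mm behind the reported TCP. Three checks agree: the two-view triangulation (z 0.110 against 0.080), the end row in the wrist image, and the size of the open jaws in the first wrist picture. The fingers therefore passed over the bar without touching it. I'll go back and use a 29 mm tip offset, checking it by view and force.

Run:
```python
from h import *
P=np.array([.5128,.039])
def tool(b,r,g): 
    a=np.radians(b); return P+r*np.array([np.cos(a),np.sin(a)])+(.0155+g)*np.array([-np.sin(a),np.cos(a)])
print(tool(68.7,.03,.015));go((*tool(68.7,.03,.015),.08),68.7)
```

```text
[0.4953 0.078 ]
turn [ -0.   -38.59   0.01] shift cm [-2.7   0.02  2.67]
```

>>> servo_tool(targets=[0, -8, 0, -0.6, 0, 0.6, 0, 0, -16, 0, -1.2, 0, 1.2, 0, 0, -24, 0, -1.7, 0, 1.7, 0, 0, -32, 0, -2.3, 0, 2.2, 0, 0, -38.6, 0, -2.7, 0, 2.7, 0, 0, -38.6, 0, -2.7, 1.5, 2.7, 0, 0, -38.6, 0, -2.7, 1.5, 2.7, 0])

```text
t: 5.1
ee_pos: [0.494, 0.0776, 0.0632]
tcp_rot: [0.585, -0.584, -0.397, 0.399]
wrist_force: [0.1, -0.3, 0.4]
opening: 0.0001
```

Run:
```python
from h import *
s,e,R=ee(); print(s["t"],e,s["wrist_force"])
a=cam("scene");b=cam("side");w=cam("wrist")
save(a,"s4",(260,170,340,240),8);save(b,"d4",(300,150,380,220),8);save(w,"w4",(220,150,440,300),3.6)
print(proj(a,e),proj(b,e))
```

```text
5.1 [0.494  0.0776 0.0632] [ 0.1246 -0.3155  0.3745]
[289.9099 236.2376] [327.253  194.7145]
```

View pics/s4.png

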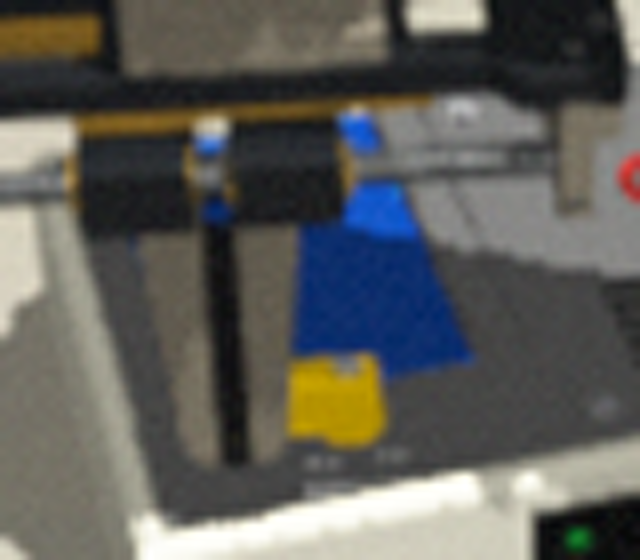

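View pics/d4.png

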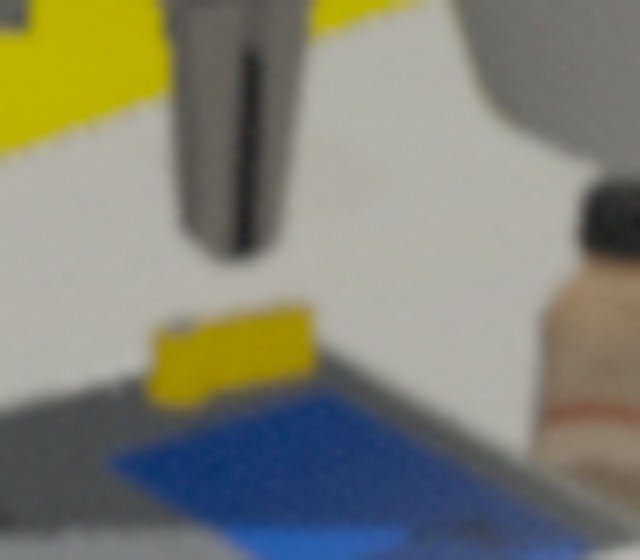

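View pics/w4.png

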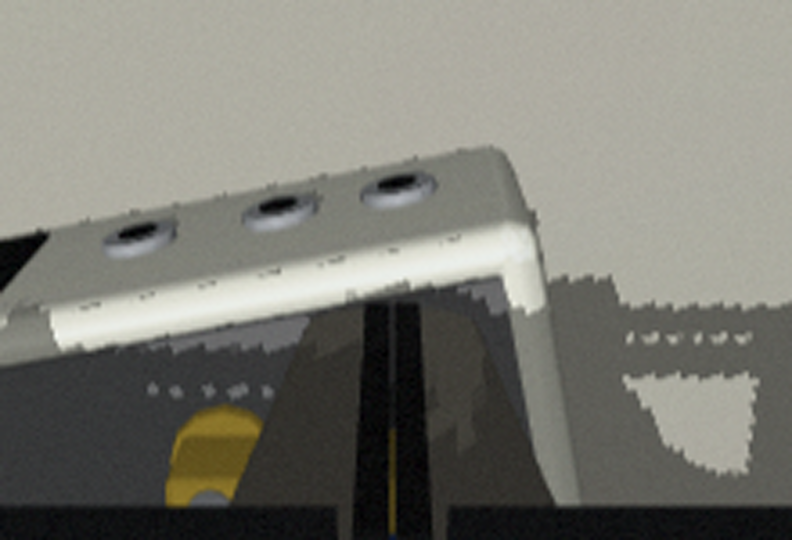

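Scene fingertip at (289,228), occluding the bar from the robot side, so it is on the correct side; side tip at (329.4,182). Triangulate once more, then lower.

Run:
```python
from h import *
s,e,R=ee(); a=cam("scene");b=cam("side")
t,m=two(a,(289,228.1),b,(329.4,182.2)); print(e,t,m,"tool-frame offset mm",R.T@(t-e)*1000)
go((.4953,.078,.050),68.7)
```

```text
[0.4953 0.0782 0.0648] [0.4916 0.082  0.0925] 0.006446806816449533 tool-frame offset mm [  2.1073 -27.789    4.8405]
turn [ 0.01 -0.1   0.01] shift cm [-0.05  1.51  0.01]
```

>>> servo_tool(targets=[0, 0, 0, 0, 0.8, 0, 0, 0, 0, 0, 0, 1.3, 0, 0, 0, 0, 0, 0, 1.3, 0, 0])

```text
t: 5.65
ee_pos: [0.4945, 0.0781, 0.0512]
tcp_rot: [0.584, -0.584, -0.398, 0.399]
wrist_force: [-0.1, -0.1, -0.0]
opening: 0.0003
```

Run:
```python
from h import *
s,e,R=ee(); print(s["t"],e,s["wrist_force"])
b=cam("side");save(b,"d5",(290,150,370,220),8)
P=np.array([.5128,.039])
def tool(b,r,g): 
    a=np.radians(b); return P+r*np.array([np.cos(a),np.sin(a)])+(.0155+g)*np.array([-np.sin(a),np.cos(a)])
for b,g in [(68.7,.005),(68.7,0),(62,0),(54,0),(46,0),(38,0),(30,0),(22,0),(14,0)]:
    print(b); go((*tool(b,.030,g),.05),b)
```

```text
5.65 [0.4945 0.0781 0.0512] [-0.0914 -0.1026 -0.0482]
68.7
turn [-0.06 -0.05 -0.03] shift cm [-0.    0.15 -1.06]
68.7
turn [-0.06 -0.05 -0.03] shift cm [-0.    0.15 -1.56]
62
turn [-0.06  6.65 -0.03] shift cm [ 0.16  0.15 -1.92]
54
turn [-0.05 14.65 -0.04] shift cm [ 0.29  0.15 -2.37]
46
turn [-0.05 22.65 -0.04] shift cm [ 0.36  0.15 -2.83]
38
turn [-0.05 30.65 -0.04] shift cm [ 0.37  0.15 -3.31]
30
turn [-0.05 38.65 -0.05] shift cm [ 0.31  0.15 -3.77]
22
turn [-0.04 46.65 -0.05] shift cm [ 0.18  0.15 -4.23]
14
turn [-0.04 54.65 -0.06] shift cm [-0.    0.15 -4.66]
```

View pics/d5.png

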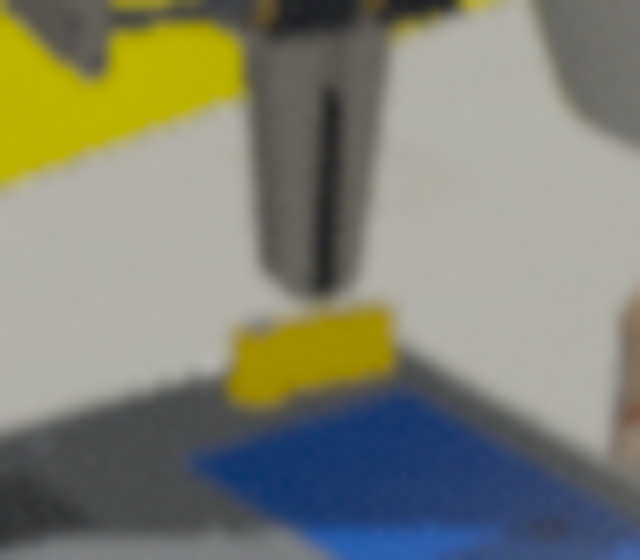

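The tip sits behind the bar as seen from the side camera, an estimated 7 mm below the bar's top. I'll lower it slightly more while pushing, and stop halfway to check.

>>> servo_tool(targets=[0, 0, 0, 0, 0.5, 0, 0, 0, 0, 0, 0, 0.5, -1, 0, 0, 0, 0, 0, 0.5, -1.6, 0, 0, 6.6, 0, 0.2, 0.5, -1.9, 0, 0, 14.6, 0, 0.3, 0.5, -2.4, 0, 0, 22.6, 0, 0.4, 0.5, -2.8, 0, 0, 22.6, 0, 0.4, 0.5, -2.8, 0])

```text
t: 6.4
ee_pos: [0.5233, 0.0715, 0.047]
tcp_rot: [-0.651, 0.651, 0.276, -0.276]
wrist_force: [0.0, -1.0, 0.0]
opening: 0.0005
```

Run:
```python
from h import *
s,e,R=ee(); print(s["t"],e,s["wrist_force"])
b=cam("scene");save(b,"s6",(260,170,340,240),8)
w=cam("wrist");save(w,"w6",(220,150,440,300),3.6)
P=np.array([.5128,.039])
def tool(b,r,g): 
    a=np.radians(b); return P+r*np.array([np.cos(a),np.sin(a)])+(.0155+g)*np.array([-np.sin(a),np.cos(a)])
for b,g in [(46,0),(38,0),(30,0),(22,0),(14,0),(6,0),(-2,0),(-8,0),(-11,0),(-11,-.002),(-11,-.004)]:
    print(b); go((*tool(b,.030,g),.046),b)
```

```text
6.4 [0.5233 0.0715 0.047 ] [ 0.0018 -1.0495  0.0177]
46
turn [0.03 0.24 0.02] shift cm [-0.09  0.12  0.03]
38
turn [0.03 8.24 0.03] shift cm [ 0.1   0.12 -0.4 ]
30
turn [ 0.03 16.24  0.03] shift cm [ 0.22  0.12 -0.86]
22
turn [ 0.03 24.24  0.03] shift cm [ 0.28  0.12 -1.33]
14
turn [ 0.03 32.24  0.03] shift cm [ 0.27  0.12 -1.8 ]
6
turn [ 0.02 40.24  0.04] shift cm [ 0.2   0.12 -2.26]
-2
turn [ 0.02 48.24  0.04] shift cm [ 0.06  0.12 -2.71]
-8
turn [ 0.02 54.24  0.04] shift cm [-0.08  0.12 -3.04]
-11
turn [ 0.02 57.24  0.04] shift cm [-0.17  0.12 -3.19]
-11
turn [ 0.02 57.24  0.04] shift cm [-0.33  0.12 -3.3 ]
-11
turn [ 0.02 57.24  0.04] shift cm [-0.5   0.12 -3.41]
```

View pics/s6.png

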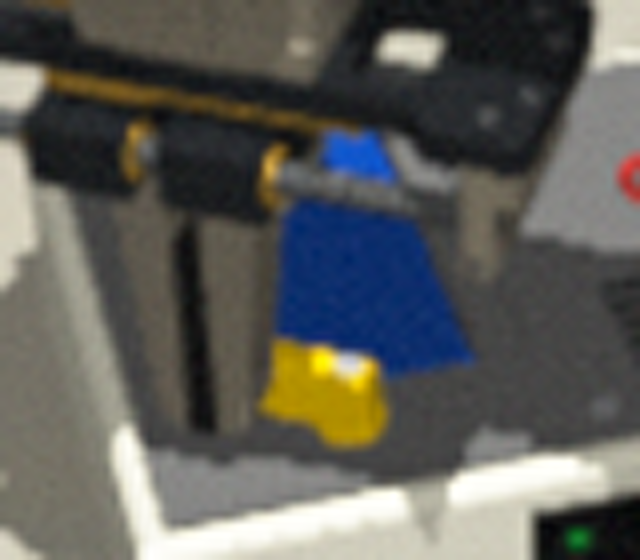

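View pics/w6.png

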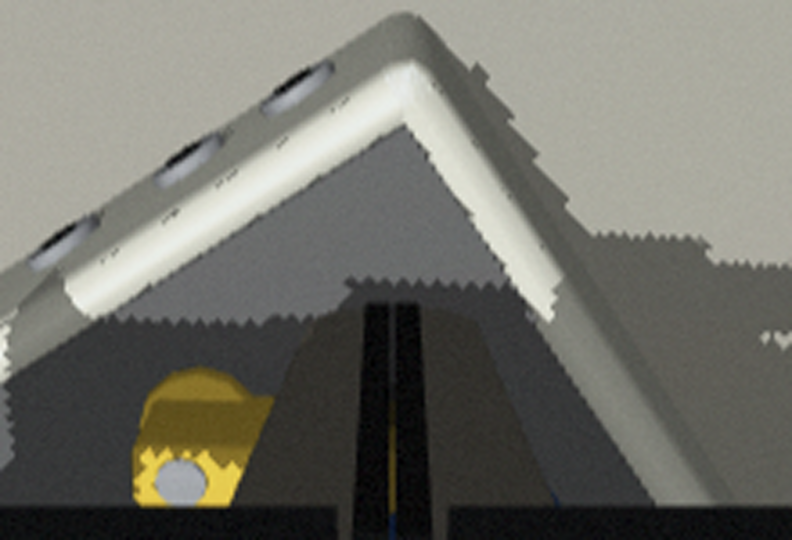

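The bar has turned with the tool and now lies parallel to it. I'll carry on to the stop.

>>> servo_tool(targets=[0, 8.2, 0, 0.1, 0, -0.4, 0, 0, 16.2, 0, 0.2, 0, -0.9, 0, 0, 24.2, 0, 0.3, 0, -1.3, 0, 0, 32.2, 0, 0.3, 0, -1.8, 0, 0, 40.2, 0, 0.2, 0, -2.3, 0, 0, 48.2, 0, 0.1, 0, -2.7, 0, 0, 54.2, 0, -0.1, 0, -3, 0, 0, 57.2, 0, -0.2, 0, -3.2, 0, 0, 57.2, 0, -0.3, 0, -3.3, 0, 0, 57.2, 0, -0.3, 0, -3.3, 0])

```text
t: 7.5
ee_pos: [0.5454, 0.048, 0.0474]
tcp_rot: [0.705, -0.703, 0.067, -0.068]
wrist_force: [1.9, 4.0, -1.9]
opening: 0.0003
```

Run:
```python
from h import *
s,e,R=ee(); print(s["t"],e,s["wrist_force"],np.degrees(np.arctan2(R[1,0],R[0,0])))
b=cam("scene");save(b,"s7",(260,170,340,240),8)
w=cam("wrist");save(w,"w7",(220,150,440,300),3.6)
```

```text
7.5 [0.5454 0.048  0.0474] [ 1.8884  3.995  -1.9099] -10.949135710753268
```

View pics/s7.png

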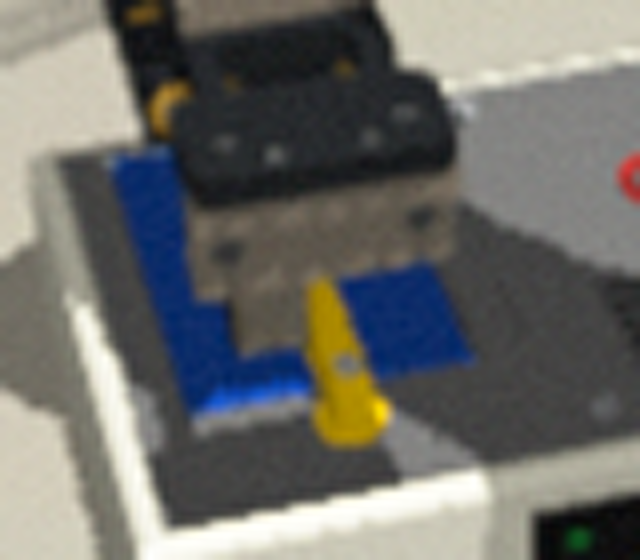

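View pics/w7.png

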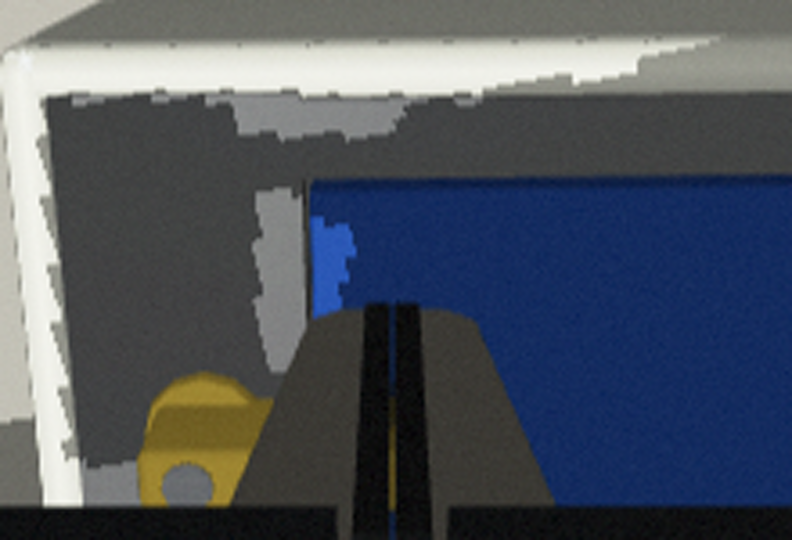

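Force has risen to about 4.4 N, against roughly 2 N while turning, so it may be at the stop. I'll press 3 mm more to confirm.

>>> servo_tool(targets=[0, 0, 0, 0, 0, -0.2, 0, 0, 0, 0, 0, 0, -0.3, 0, 0, 0, 0, 0, 0, -0.3, 0])

```text
t: 7.9
ee_pos: [0.5454, 0.0478, 0.0475]
tcp_rot: [0.706, -0.702, 0.066, -0.069]
wrist_force: [4.2, 10.0, -3.2]
opening: 0.0004
```

>>> servo_tool(targets=[0, 0, 0, 0, 0, 1, 0, 0, 0, 0, 0, -3, 1.5, 0, 0, 0, 0, 0, -8, 1.5, 30, 0, 0, 0, 0, -12, 1.5, 80, 0, 0, 0, 0, -12, 1.5, 100])

```text
t: 8.4
ee_pos: [0.55, 0.0583, 0.1727]
tcp_rot: [0.704, -0.704, 0.065, -0.072]
wrist_force: [-0.5, 0.7, -0.1]
opening: 0.0226
```

Run:
```python
from h import *
s,e,R=ee(); print(s["t"],e,s["wrist_force"],s["joint_pos"])
w=cam("wrist");save(w,"w8")
for A,c in blobs(w,(22,130,60),(35,255,255),None,30)[:3]:
    r=cv2.minAreaRect(c); print(A,np.round(r[0],1),np.round(r[1],1),np.round(cv2.boxPoints(r),1).tolist())
```

```text
8.4 [0.55   0.0583 0.1727] [-0.487   0.6814 -0.1363] [ 0.1147  0.3351 -0.3448  1.839   0.1372  0.9815 -0.4821]
2507.5 [  3.1 128.6] [111.6  43.1] [[-39.099998474121094, 86.19999694824219], [0.4000000059604645, 68.80000305175781], [45.29999923706055, 171.0], [5.900000095367432, 188.3000030517578]]
754.5 [309. 219.] [20. 52.] [[283.0, 209.0], [335.0, 209.0], [335.0, 229.0], [283.0, 229.0]]
547.5 [104.7 364.8] [16.3 52.8] [[77.4000015258789, 361.1000061035156], [129.39999389648438, 352.3999938964844], [132.10000610351562, 368.5], [80.0, 377.20001220703125]]
```

View pics/w8.png

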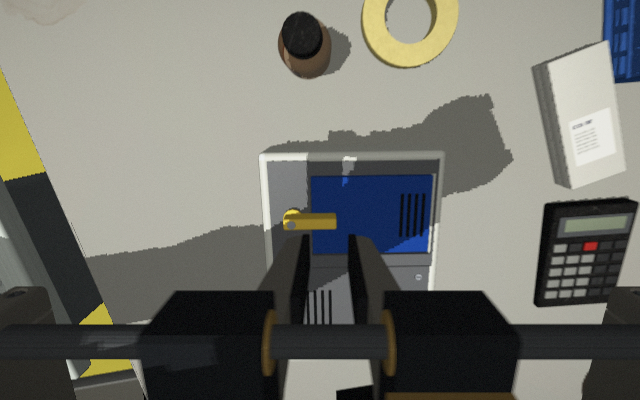

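Pressing on raised the force to about 11 N without any movement, so the bar is at its stop. The picture shows it at (309,219), lying along the tool x axis across the cover's near edge. Next the stylus.

Run:
```python
from h import *
go((.529,-.279,.17),-28)
```

```text
turn [-0.02 16.85  0.27] shift cm [  4.63   0.   -33.42]
```

>>> servo_tool(targets=[0, 4, 0, 0.5, 0, -4.5, 100, 0, 8, 0, 1, 0, -9, 100, 0, 12, 0, 2, 0, -13.5, 100, 0, 17, 0, 2.5, 0, -18, 100, 0, 17, 0, 3, 0, -22.5, 100, 0, 17, 0, 4, 0, -27, 100, 0, 17, 0, 4.6, 0, -31, 100, 0, 17, 0.3, 4.6, 0, -33.4, 100, 0, 17, 0.3, 4.6, 0, -33.4, 100, 0, 17, 0.3, 4.6, 0, -33.4, 100])

```text
t: 9.45
ee_pos: [0.5258, -0.2777, 0.1653]
tcp_rot: [0.686, -0.685, 0.175, -0.169]
wrist_force: [1.1, 0.2, -0.1]
opening: 0.0919
```

Run:
```python
from h import *
s,e,R=ee(); print(s["t"],e,s["wrist_force"],s["joint_pos"],s["opening"])
print(R)
w=cam("wrist");save(w,"w9")
for A,c in blobs(w,(4,150,60),(18,255,255),None,30)[:3]:
    r=cv2.minAreaRect(c); print(A,np.round(r[0],1),np.round(r[1],1),np.round(cv2.boxPoints(r),1).tolist())
for z in (.055,.09,.125): print(proj(w,[.529,-.279,z]))
```

```text
9.45 [ 0.5258 -0.2777  0.1653] [ 1.103   0.2218 -0.1215] [ 0.5431  0.4023 -0.1464  1.7415  0.0678  1.0117 -0.1204] 0.09186037824765426
[[ 0.8813 -0.0083  0.4725]
 [-0.4725  0.0032  0.8813]
 [-0.0089 -1.     -0.0011]]
434.5 [334.5 200.5] [31. 17.] [[326.0, 185.0], [343.0, 185.0], [343.0, 216.0], [326.0, 216.0]]
[332.5342 188.5885]
[332.6687 198.0719]
[332.8381 210.0237]
```

View pics/w9.png

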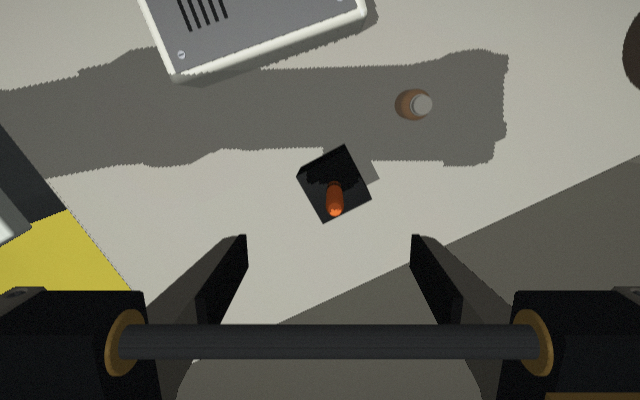

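Stylus handle appears at (334.5,200), centred between the fingers; the prediction was column 332.7, so about 1.5 mm off along the jaw axis. I'll lower halfway and re-check.

Run:
```python
from h import *
go((.530,-.280,.09),-28)
```

```text
turn [ 0.03 -0.08 -0.47] shift cm [ 0.53  7.57 -0.13]
```

>>> servo_tool(targets=[0, 0, -0.4, 0.3, 2, -0.1, 100, 0, 0, -0.4, 0.5, 5, -0.1, 100, 0, 0, -0.4, 0.5, 7.5, -0.1, 100, 0, 0, -0.4, 0.5, 7.5, -0.1, 100, 0, 0, -0.4, 0.5, 7.5, -0.1, 100])

```text
t: 10.0
ee_pos: [0.5311, -0.2796, 0.0921]
tcp_rot: [-0.686, 0.686, -0.171, 0.171]
wrist_force: [0.2, -0.4, -0.3]
opening: 0.092
```

Run:
```python
from h import *
s,e,R=ee(); print(s["t"],e,s["wrist_force"])
w=cam("wrist");save(w,"w10",(180,120,480,320),2.6)
for A,c in blobs(w,(4,150,60),(18,255,255),None,30)[:2]:
    r=cv2.minAreaRect(c); print(A,np.round(r[0],1),np.round(r[1],1),cv2.boundingRect(c))
print(proj(w,e-R[:,1]*.047),"sty top",proj(w,[.53,-.28,.125]))
b=cam("scene");save(b,"s10",(370,110,470,220),5);b=cam("side");save(b,"d10",(150,170,270,310),4)
go((.530,-.280,.043),-28)
```

```text
10.0 [ 0.5311 -0.2796  0.0921] [ 0.1625 -0.3512 -0.3181]
917.5 [327.  233.5] [47. 24.] (315, 210, 25, 48)
[327.8839 260.5352] sty top [326.5856 250.8869]
turn [ 0.04 -0.11  0.25] shift cm [-0.26  5.07  0.01]
```

View pics/w10.png

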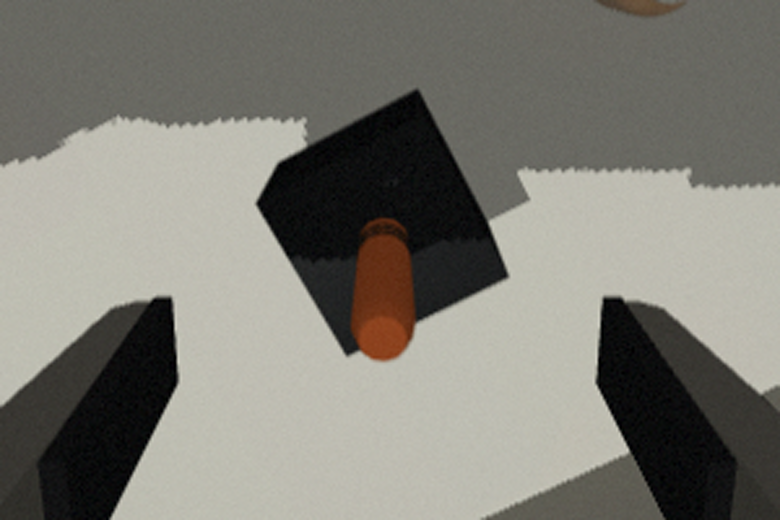

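View pics/s10.png

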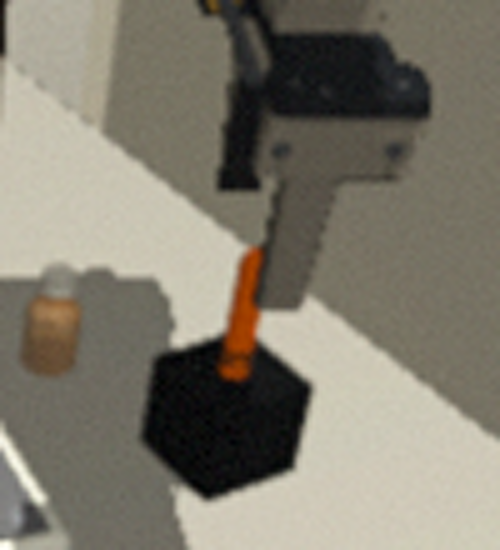

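View pics/d10.png

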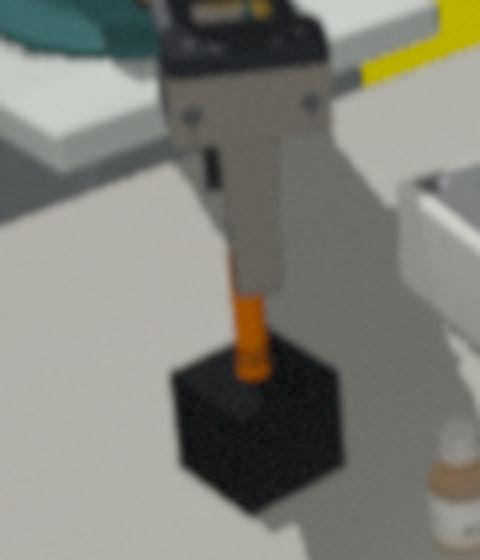

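Stylus top circle at full-image (327,250) against a prediction of (326.6,250.9), centred to within 1 mm. Lowering and gripping.

>>> servo_tool(targets=[0, 0, 0.2, -0.1, 2, 0, 100, 0, 0, 0.2, -0.1, 4, 0, 100, 0, 0, 0.2, -0.1, 5, 0, 100, 0, 0, 0.2, -0.1, 5, 0, 50, 0, 0, 0.2, -0.1, 5, 0, 20, 0, 0, 0.2, -0.1, 5, 0, 0, 0, 0, 0.2, -0.1, 5, 0, 0, 0, 0, 0.2, -0.1, 5, 0, 0, 0, 0, 0.2, -0.1, 5, 0, 0, 0, 0, 0.2, -0.1, 5, 0, 0, 0, 0, 0.2, -0.1, 5, 0, 0, 0, 0, 0.2, -0.1, 5, 0, 0])

```text
t: 11.35
ee_pos: [0.53, -0.2808, 0.042]
tcp_rot: [-0.686, 0.686, -0.173, 0.171]
wrist_force: [-0.0, 0.6, 0.3]
opening: 0.0221
```

Run:
```python
from h import *
s,e,R=ee(); print(s["t"],e,s["wrist_force"],s["opening"]); print(R)
b=cam("scene");save(b,"s11",(370,110,470,220),5);b=cam("side");save(b,"d11",(150,170,270,310),4)
```

```text
11.35 [ 0.53   -0.2808  0.042 ] [-0.041   0.6287  0.3359] 0.022096610022912886
[[ 0.8817 -0.002   0.4718]
 [-0.4718  0.0001  0.8817]
 [-0.0018 -1.     -0.0008]]
```

View pics/s11.png

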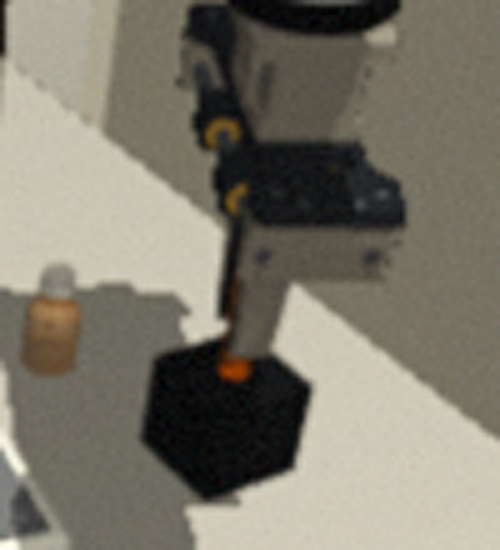

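View pics/d11.png

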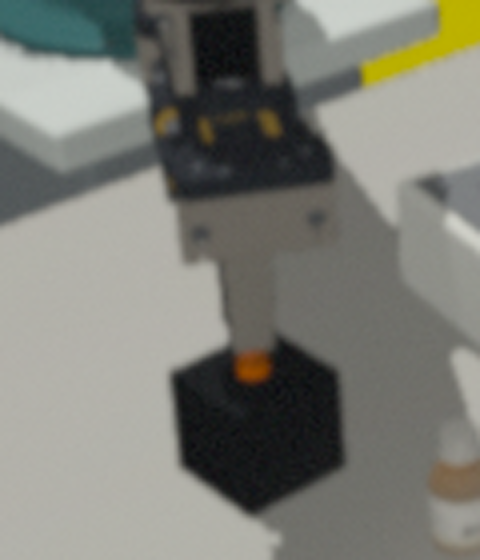

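Fingers are around the handle, their ends about 10–15 mm above the stand, and still closing. I'll finish the grip.

>>> servo_tool(targets=[0, 0, 0, 0, 0, 0, 0, 0, 0, 0, 0, 0, 0, 0, 0, 0, 0, 0, 0, 0, 0, 0, 0, 0, 0, 0, 0, 0])

```text
t: 11.85
ee_pos: [0.53, -0.2807, 0.042]
tcp_rot: [-0.686, 0.686, -0.173, 0.171]
wrist_force: [-0.4, 0.1, -1.6]
opening: 0.0141
```

Run:
```python
from h import *
s,e,R=ee(); print(s["t"],e,s["wrist_force"],s["opening"])
go((.53,-.28,.043+.125),-28)
go((.568,-.0895,.043+.125),-28)
```

```text
11.85 [ 0.53   -0.2807  0.042 ] [-0.4243  0.064  -1.6464] 0.014137658626812977
turn [ 0.05 -0.15 -0.1 ] shift cm [ -0.06 -12.6    0.05]
turn [ 0.05 -0.15 -0.1 ] shift cm [ -5.69 -12.6   18.64]
```

>>> servo_tool(targets=[0, 0, 0, 0, -2, 0, 0, 0, 0, 0, 0, -5, 0, 0, 0, 0, 0, 0, -8, 0, 0, 0, 0, 0, 0, -11, 0, 0, 0, 0, 0, -1, -12.6, 4, 0, 0, 0, 0, -2.5, -12.6, 8.5, 0, 0, 0, 0, -4, -12.6, 13, 0, 0, 0, 0, -5, -12.6, 16, 0, 0, 0, 0, -5.7, -12.6, 18.6, 0, 0, 0, 0, -5.7, -12.6, 18.6, 0, 0, 0, 0, -5.7, -12.6, 18.6, 0])

```text
t: 12.95
ee_pos: [0.5677, -0.0899, 0.168]
tcp_rot: [-0.686, 0.686, -0.172, 0.171]
wrist_force: [0.4, -1.4, 0.1]
opening: 0.0148
```

Run:
```python
from h import *
s,e,R=ee(); print(s["t"],e,s["wrist_force"],s["opening"],s["joint_pos"]); print(R)
b=cam("scene");save(b,"s12",(290,110,400,220),5.4);d=cam("side");save(d,"d12",(240,130,360,250),5)
w=cam("wrist");save(w,"w12")
T=e+np.array([0,0,.130-e[2]])
print("expected tip",T,proj(b,T),proj(d,T),proj(w,T),"hole",proj(b,[.568,-.0895,.0712]),proj(d,[.568,-.0895,.0712]))
```

```text
12.95 [ 0.5677 -0.0899  0.168 ] [ 0.352  -1.38    0.0685] 0.014751650895705655 [ 0.2715  0.3687 -0.217   1.7897  0.0933  0.9951 -0.4726]
[[ 0.8822 -0.002   0.4708]
 [-0.4708 -0.0004  0.8822]
 [-0.0016 -1.     -0.0013]]
expected tip [ 0.5677 -0.0899  0.13  ] [343.486  170.9143] [299.6068 201.2851] [327.3457 209.3139] hole [342.4057 191.2664] [299.7558 226.8487]
```

View pics/s12.png

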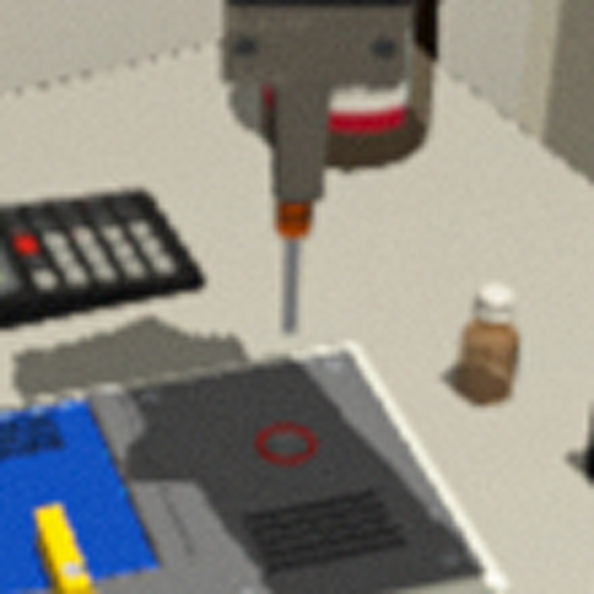

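View pics/d12.png

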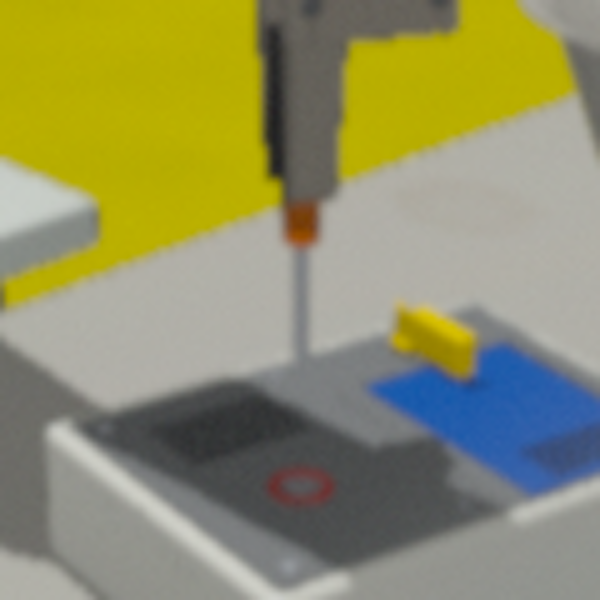

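View pics/w12.png

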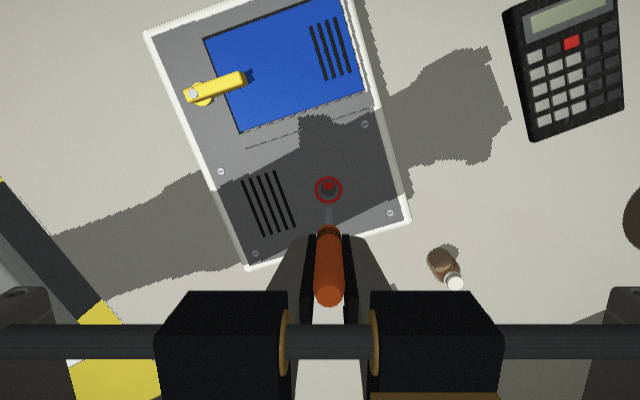

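Both views show the stylus upright, with the tip at scene (343.7,171.5) and side (300.6,201.6). The hole is at scene (343,192.2), side (300,227.2) and wrist (328.5,189.5).

Run:
```python
from h import *
s,e,R=ee()
b=cam("scene");d=cam("side");w=cam("wrist")
save(w,"w12z",(295,165,365,245),7.5)
t,m1=two(b,(343.7,171.3),d,(300.6,201.4)); h,m2=two(b,(343.0,192.1),d,(300,227.2)); print(t,m1,h,m2,t-h)
print("planes tip",plane(b,(343.7,171.3),.13),plane(d,(300.6,201.4),.13))
for n,c,k in(("sc",b,(330,180,356,205)),("sd",d,(285,215,315,240)),("wr",w,(305,165,350,205))):
    hsv=cv2.cvtColor(c["pixels"],cv2.COLOR_RGB2HSV); m=cv2.inRange(hsv,(170,90,40),(180,255,255))|cv2.inRange(hsv,(0,90,40),(5,255,255))
    q=np.zeros_like(m);q[k[1]:k[3],k[0]:k[2]]=m[k[1]:k[3],k[0]:k[2]]
    p=cv2.findNonZero(q); el=cv2.minAreaRect(cv2.convexHull(p)); M=cv2.moments(cv2.convexHull(p)); ce=(M["m10"]/M["m00"],M["m01"]/M["m00"])
    print(n,np.round(ce,1),np.round(el[1],1),plane(c,ce,.0712))
```

```text
[ 0.5681 -0.0893  0.1293] 0.0026048120767559425 [ 0.5671 -0.0894  0.0697] 0.002235613440743911 [0.001  0.0001 0.0596]
planes tip [ 0.5662 -0.0896  0.13  ] [ 0.5695 -0.0889  0.13  ]
sc [342.5 191.9] [9.2 9.2] [ 0.5657 -0.0886  0.0712]
sd [299.8 226.8] [12.  6.] [ 0.5679 -0.0893  0.0712]
wr [327.9 189.7] [28.  26.9] [ 0.5685 -0.089   0.0712]
```

View pics/w12z.png

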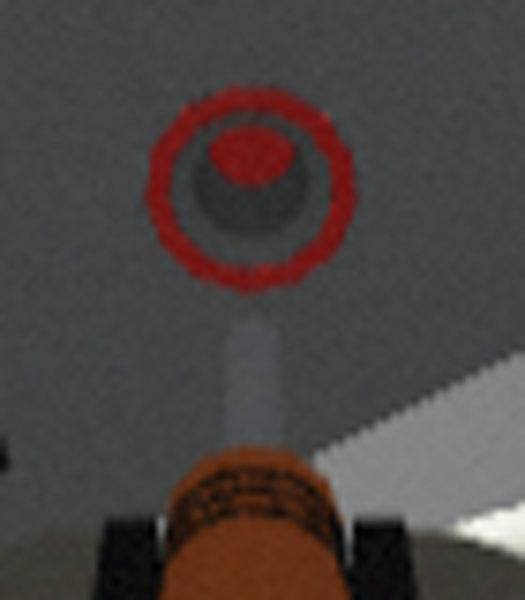

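The wrist zoom shows the pin's column on the hole's centre, and triangulated tip minus hole is about 1 mm. The clearance is ±4.5 mm, so I'll lower it in.

>>> servo_tool(targets=[0, 0, 0, 0, 2, 0, 0, 0, 0, 0, 0, 4, 0, 0, 0, 0, 0, 0, 5.2, 0, 0, 0, 0, 0, 0, 5.2, 0, 0, 0, 0, 0, 0, 5.2, 0, 0])

```text
t: 13.75
ee_pos: [0.5679, -0.0901, 0.1163]
tcp_rot: [-0.686, 0.686, -0.173, 0.172]
wrist_force: [0.1, -0.0, 0.0]
opening: 0.0141
```

Run:
```python
from h import *
s,e,R=ee(); print(s["t"],e,s["wrist_force"],s["opening"])
b=cam("scene");save(b,"s13",(315,140,375,210),8);d=cam("side");save(d,"d13",(270,170,340,240),8)
go((.5680,-.0893,.1),-28)
```

```text
13.75 [ 0.5679 -0.0901  0.1163] [ 0.1304 -0.0473  0.0092] 0.014054190626662487
turn [ 0.01 -0.16 -0.01] shift cm [-0.08  1.7   0.04]
```

View pics/s13.png

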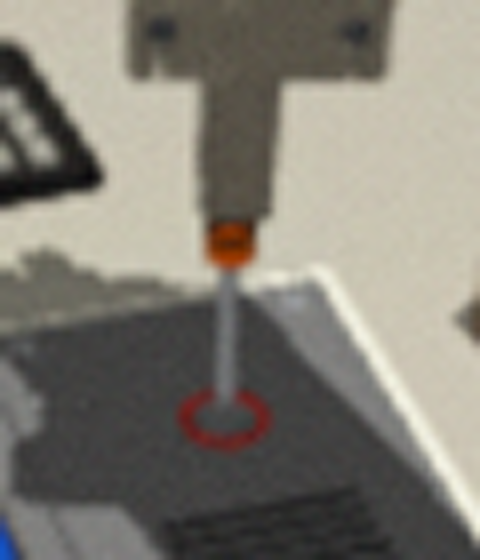

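View pics/d13.png

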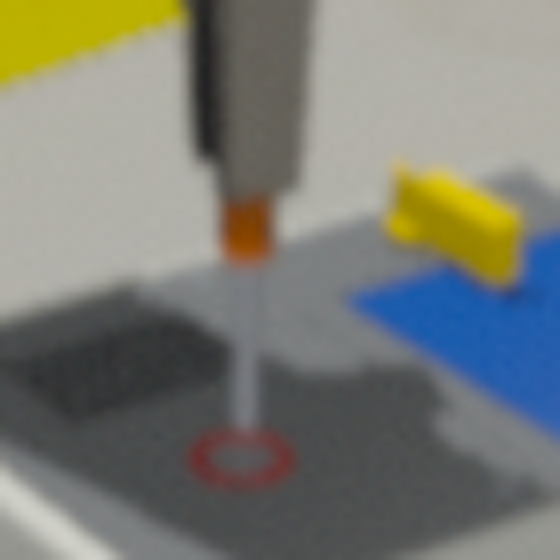

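The tip hovers just above the rim centre in both views (scene (226,400) and side (246,430) of the zooms). Entering the hole.

>>> servo_tool(targets=[0, 0, 0, 0, 1, 0.1, 0, 0, 0, 0, 0, 2, 0.1, 0, 0, 0, 0, 0, 3, 0.1, 0, 0, 0, 0, 0, 3, 0.1, 0])

```text
t: 14.25
ee_pos: [0.5665, -0.0889, 0.084]
tcp_rot: [-0.686, 0.686, -0.174, 0.17]
wrist_force: [-0.0, 0.1, -0.8]
opening: 0.0142
```

>>> servo_tool(targets=[0, 0, 0, 0, 0.3, 0, 0, 0, 0, 0, 0, 0.5, 0, 0, 0, 0, 0, 0, 0.6, 0, 0, 0, 0, 0, 0, 0.6, 0, 0, 0, 0, 0, 0, 0.6, 0, 0])

```text
t: 14.75
ee_pos: [0.5683, -0.089, 0.0804]
tcp_rot: [-0.686, 0.686, -0.172, 0.172]
wrist_force: [-1.1, -1.0, 2.6]
opening: 0.0138
```

>>> servo_tool(targets=[0, 0, 0, 0, 0.2, 0, 0, 0, 0, 0, 0, 0.3, 0, 0, 0, 0, 0, 0, 0.3, 0, 0, 0, 0, 0, 0, 0.3, 0, 0])

```text
t: 15.15
ee_pos: [0.5682, -0.089, 0.0772]
tcp_rot: [-0.686, 0.686, -0.172, 0.171]
wrist_force: [-0.5, 0.3, 4.1]
opening: 0.0141
```

>>> servo_tool(targets=[0, 0, 0, 0, 0.2, 0, 0, 0, 0, 0, 0, 0.2, 0, 0, 0, 0, 0, 0, 0.2, 0, 0])

```text
t: 15.45
ee_pos: [0.5685, -0.089, 0.0757]
tcp_rot: [-0.686, 0.686, -0.172, 0.172]
wrist_force: [-1.8, -0.1, 8.8]
opening: 0.014
```

Run:
```python
from h import *
for i in range(4):
    s,e,R=ee(); print(s["t"],e,s["wrist_force"],s["opening"]); snapshot("side")
```

```text
15.45 [ 0.5685 -0.089   0.0757] [-1.7797 -0.126   8.7639] 0.013991225068076128
15.5 [ 0.5685 -0.089   0.0757] [-1.8089  0.648   7.9633] 0.014300673103160917
15.55 [ 0.5685 -0.089   0.0757] [-1.122   0.8481  8.6787] 0.014436977790304886
15.6 [ 0.5685 -0.089   0.0757] [-2.3807 -0.9103  9.0853] 0.014265208575343814
```

The vertical force is a steady 8.7 N, above the spring's 5 N maximum, so the button is at its stop. Final look.

Run:
```python
from h import *
b=cam("scene");save(b,"s14",(200,110,440,280),3.3);d=cam("side");save(d,"d14",(180,130,400,300),3.5)
d=cam("wrist");save(d,"w14")
```

```text
(no output)
```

View pics/s14.png

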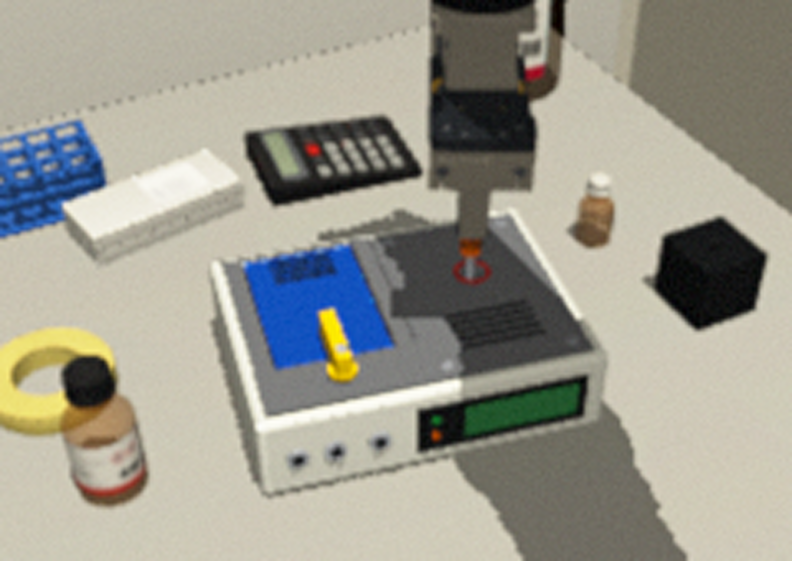

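View pics/d14.png

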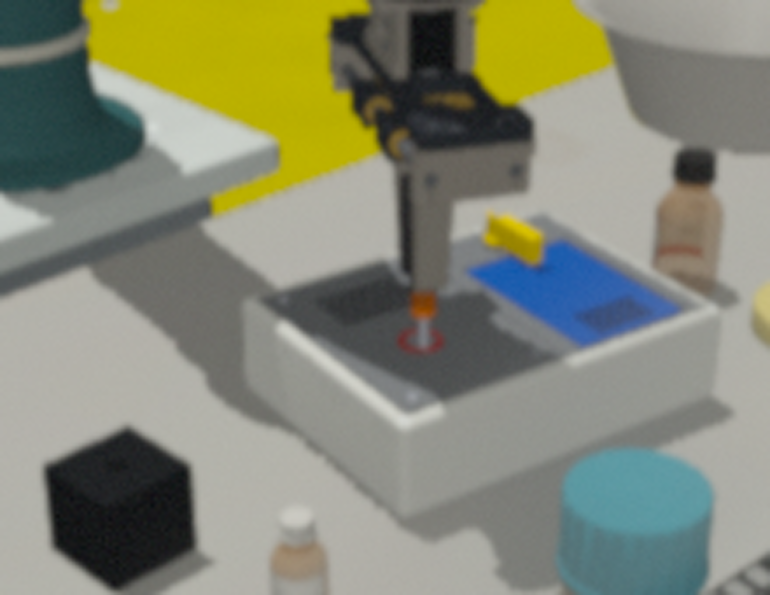

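View pics/w14.png

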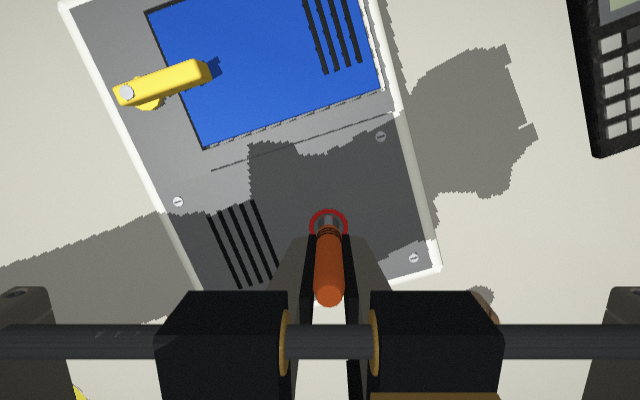

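The pin is in the hole with the stylus upright, the bar lies across the cover, the cover is seated, and the bottles and tape are where they were.

Run:
```python
from h import *
s,e,R=ee(); print(s["t"],e,s["wrist_force"],s["opening"]); print(close_job())
```

```text
15.8 [ 0.5684 -0.0889  0.0757] [-1.3929  0.7819  8.7265] 0.014578370201290181
the job is handed in; nothing more can be done
None
```

I turned the turnbutton to its stop across the battery cover. I then moved the stylus from its stand into the reset hole and handed the job in at 15.8 s, with the gripper still holding the stylus upright and pressing the button down.

**Turnbutton:** pressing further raised the side force from about 4 N to 11 N with no movement, so it is at its stop. The last pictures show the bar across the cover's near edge and the cover in its seat.

**Reset button:** the wrist force held at about 8.7 N upward, above the spring's 5 N maximum, and the tip had gone down about 6 mm, so I take the button to be at its stop. I could not see the button itself under the pin. The stylus stayed in the grip, with the opening reading about 14 mm for the 15 mm handle.

**Bottles and tape:** in the last pictures both amber bottles and the tape roll stand where they were.

**What disagreed:** the real finger ends are about 28 mm short of the reported TCP. My first pass at the turnbutton therefore went over the bar without touching it. I worked out the offset from two camera views and used it for everything after. Points measured from two cameras missed each other by 2–3 mm, and by 6 mm in one fingertip check, which I treated as unreliable sideways.

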